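# Fit the bench pin onto its headed stud

### The arm

A 7-joint arm with a two-finger parallel gripper is mounted at the origin on the work surface. World frame = base frame: x ahead of the robot, y to its left, z up, the work surface at z = 0. Lengths are in m, angles in rad, forces in N, time in s.
With the tool pointing down it reaches from about 0.4 to 0.75 m from the base axis. Payload 19.5 kg.
Tool frame: the origin (TCP) lies at the very end of the fingers, on their centre line; the grasp point (between the pads) lies 19 mm behind it; z points along the fingers, y is the direction in which the jaws open and shut (so a half turn about z gives the same grasp; the last joint's range is limited). The gripper opens to 85 mm and grips with 20 to 120 N. Pads are 22 mm wide; open, the fingers measure 114 mm over their backs; the gripper's body (76 mm by 85 mm) begins 54 mm behind the grasp point. The pads swing forward as they close: fully open they stand 13 mm farther back than shut.
Start: joints at [-1.154, 0.707, -0.028, 1.485, 0.022, 0.951, -0.075], TCP at [0.255, 0.516, 0.231] pointing down, gripper open.
Joint ranges: [-2.71, 2.71], [-0.32, 2.16], [-1.57, 1.52], [0, 2.45], [-1.46, 4.6], [0, 2.02], [-2.83, 2.83]. Speed limits (rad/s): [1.89, 1.89, 2.57, 2.57, 3.01, 3.01, 3.01].

### API

Orientations are given as a unit quaternion [x, y, z, w].
In Python, from station import ctrl gives the robot as it stands. The module is installed in compiled form; this text tells all that it offers.
- The arm moves only by the tool move_arm, never from a script. Its arguments are lists of equal length, an entry for each row: "jaw": the opening, from 0 (shut) to 1 (fully open); "delta_pos": the shift along the tool's x, y, z in cm, a list of three; "angular": the turn, a rotation vector about the tool's x, y, z in degrees, a list of three. A call has 1 to 12 rows; each row shifts and turns the pose as measured when the row begins, along the tool's axes as they then stand; what a row does not reach is not made up. A row lasts 1/10 s, in which the tool goes at most 50 mm and 8.59 degrees, less where a joint would pass 70% of its speed; a pose out of reach is approached as far as the arm can. A call with a gripper value outside its range is refused whole. The fingers move at their own pace and stop on an object; the grip force is fixed at half the most. Time passes only in rows, so rows that do not move let the fingers close. It gives the time, the measured TCP pose, the force and the opening at its end, in the units of the state.
- ctrl.get_state(): the state, without advancing time (a new reading comes with each control period).
- ctrl.capture(name): name is "scene" or "side" or "wrist"; returns the picture (420x560x3 uint8, red, green, blue); there is no depth.
- ctrl.camera_params(name): a dict with "K" (3x3 intrinsics, pixels), "k1" (the pictures are not rectified: a ray, as slopes to the right and down, at radius r is drawn at 1 + k1 r^2 times it, then the intrinsics apply), "view" (4x4, takes a point from world to camera coordinates); the wrist camera has in their place "mount" (4x4, takes a point from camera to tool coordinates, whose origin is the TCP and whose axes are the flange's). Camera axes: x right, y up, looking along -z (the intrinsics and any distortion apply to the point x, -y, -z); pixel columns grow to the right and rows downward; lengths in m; the calibration is good to about 2 mm. A picture is of the moment at which its call begins: read the wrist's pose just before it. camera_params takes no time and is no camera call.
- ctrl.close_job(): hands the job in, once; it reports no verdict.
Trained networks look in the newest picture that a camera, given by its name, has taken for a name from the list of things; names that differ only in an ending like _2 or _b are one class to them, and where a whole thing is asked for, a point or a joint stands for the part that bears it (a point fixed in the world has none). Each returns a list of dicts, best first, with "confidence" (0 to 1); they miss things now and then, are a little off and sometimes report something else, mostly with a low value. They report only what shows in the picture. A call takes as long as a camera call. They do not tell look-alikes from the thing itself.
- ctrl.look_for(camera, thing): "extent" ([left, top, right, bottom] in pixels, round what is visible of it).
- ctrl.outline_of(camera, thing): "region" (420x560 bool, what is visible of it) and "extent" ([left, top, right, bottom] in pixels, round what is visible of it).
The state is a dict: "time": time; "joint_pos": joint angles; "joint_velocities": joint speeds; "tau": joint torques, N m; "eef_pos": TCP position; "tool_rot": TCP orientation; "wrist_force": force on the tool from outside, world axes, zero at the start; "ft_torque": the same for the moment, N m; "opening": finger opening in m.
Only numpy, scipy, OpenCV 4.12 (cv2) and the standard library are available. Lean on these libraries where they do the work, as an engineer would, in place of code of your own. Each camera call takes 0.05 s, during which the arm holds its last target.

### The job

Fit the wooden bench pin to its steel mount, ready for filing: tip it and hook the front bar of its oblong eye under the stud's wide head, level it on the deck so it cannot lift off, then bed the bar against the stud's neck with a steady pull of about 12 N, held for a second. Let go, leaving it flat, snug and in line with the mount; be gentle with it and leave the other tools where they lie.

Things in the scene. Friction and masses are not known exactly. Their poses are not given: they have to be found in the camera images.
- pin_grip (a point): Loose wooden bench pin, about 0.24 kg, mm: block 75 x 38 x 27 on a 5 thick flat steel sole (32 high). This point: middle of the block's solid part, 16 above the underside; solid wood from 27 on the -x side to 20 on the +x side, then an open slot 12 wide to the end at +48. Grip across the 38 width (y). z is up when it lies on its sole; the tongue with the eye points to -x.
- pin_eye (a point): Centre of the bench pin's oblong eye, on the underside; 47 to -x of pin_grip and 16 below it, same axes. The eye is 26 (x) by 38 (y), in a steel tongue 5 thick, 54 wide that sticks out 41 beyond the wood; side rails 8 wide.
- pin_bar (a point): Front bar of the eye, the tongue's outermost strip, 8 wide (x), 5 thick, 54 long (y). This point: middle of its inner, eye-side edge, on the underside, 60 to -x of pin_grip and 16 below it, same axes. The tongue ends 8 further to -x; the eye's opposite edge is 26 to +x.
- mount_stud (a point): Rigid steel stud on the mount: round neck 10 in diameter and 11 high, under a flat round head 32 in diameter, 5 thick (top 16 above the deck). This point: on the stud's axis at the deck's top. Fitted, the pin's x axis lies along this x axis, block on the +x side, its eye round the neck, its front bar on the -x side of the neck and touching it.
- mount_deck (a point): Middle of the mount's flat deck, on its top, 40 to +x of the stud. The deck is a grey steel plate fixed to the bench, 150 (x) by 66 (y), top 12 above the bench. A level eye (26) cannot pass the head (32); tipped with the tongue 30 to 40 degrees down, the bar goes down beside the head's -x rim and slides under it to the neck, then the eye's other edge swings down past the +x rim.
- bench_block: Bystander: loose square steel block 65 x 65 x 22, origin at the centre of its underside.
- charcoal: Bystander: loose grey soldering block 75 x 130 x 26 on the cork board, origin at the centre of its underside.
- wax_pot: Bystander: small green glass jar, 40 in diameter, 45 high, on the cork board, origin at the centre of its underside.
- bur_tray: Bystander: small open grey tray 100 x 75 x 28 with dividers, origin at the centre of its underside.
- pliers: Bystander: hand pliers lying flat, 135 long, 65 wide, 12 high, origin at the joint, on the table.
- caliper: Bystander: steel caliper lying flat, 200 long, 7 high, origin at mid-length on the table.
Mind the look-alikes: they are no part of the job. Several things look just like the part that bears pin_grip: the one meant starts farthest to the robot's left.

How it is judged:
On the way, in this order (a step that is already met when the one before it is completed fails the run):
1. the front bar is under the stud's head while the pin is still tilted (x of pin_bar in the frame of mount_stud between -0.014 and -0.002 m and z of pin_bar in the frame of mount_stud between -0.003 and 0.01 m and y of pin_bar in the frame of mount_stud between -0.014 and 0.014 m and angle between pin_bar's own z axis and vertical above 0.15 rad), for 0.05 s.
2. the pin is level and hooked, and its bar is pulled against the stud's neck with 5 to 22 N (x of pin_bar in the frame of mount_stud between -0.008 and -0.003 m and z of pin_bar in the frame of mount_stud between -0.003 and 0.007 m and angle between pin_bar's own z axis and vertical below 0.08 rad and contact force between pin and stud between 5 and 22 N), for 0.4 s.
At the end, for the whole second after the job is handed in: The bench pin lies flat on the deck (within 2.5 mm and 3 degrees), its eye around the stud's neck and the front bar under the head, the bar's inner edge within 2 mm of touching the neck, sideways within 10 mm, in line with the mount within 10 degrees, at rest and released (x of pin_bar in the frame of mount_stud between -0.007 and -0.003 m and y of pin_bar in the frame of mount_stud between -0.01 and 0.01 m and z of pin_bar in the frame of mount_stud between -0.0025 and 0.0025 m and angle between pin_bar's own z axis and vertical below 0.05 rad and angle between the x axis of pin_bar and the x axis of mount_stud, either way round below 0.17 rad and linear speed of pin below 0.01 m/s).
It fails at once if pin and stud pressed together with more than 30 N (contact force between pin and stud above 30 N).
It fails at once if the pin slammed or pressed on the mount with more than 60 N (contact force between pin and mount above 60 N).
It fails at once if a bystander moved more than 30 mm (distance of any of bench_block, charcoal, wax_pot, bur_tray, pliers, caliper from where it was at the start of the episode above 0.03 m).
It also fails if it takes over 64 s, if anything falls off the work surface, if the arm or the gripper's body presses on something with over 40 N, if the wrist force passes 120 N, or if a joint passes its speed limit or range.

## Working session

There is one attempt and no reset: what is moved stays moved. The work goes in short steps, Python scripts to look and compute and a tool call to move; the robot and the scene stay as the last step left them, time stands still between calls to the robot, and variables do not carry over. Pictures are saved under pics/ and viewed, and the job is handed in when it is done.

Besides the shell and the picture viewer there is one more tool, called after "Request:" as name(argument=value, ...), one argument or row to a line, values as JSON. move_arm: Moves the arm, as the interface text tells. Its arguments: {"type":"object","properties":{"jaw":{"type":"array","items":{"type":"number"}},"delta_pos":{"type":"array","items":{"type":"array","items":{"type":"number"}}},"angular":{"type":"array","items":{"type":"array","items":{"type":"number"}}}},"required":["jaw","delta_pos","angular"]}

```bash
ls; mkdir -p pics; cat > h.py <<'E'
import numpy as np, cv2
from scipy.spatial.transform import Rotation as R
from station import ctrl
def save(name,fn,crop=None,scale=1):
    im=ctrl.capture(name); 
    cv2.imwrite('pics/raw_'+fn,im[:,:,::-1])
    if crop is not None:
        l,t,r,b=crop; im=im[t:b,l:r]
    if scale!=1: im=cv2.resize(im,None,fx=scale,fy=scale,interpolation=cv2.INTER_CUBIC)
    cv2.imwrite('pics/'+fn,im[:,:,::-1])
def T_view(name):
    p=ctrl.camera_params(name)
    K=np.array(p['K']);k1=p['k1']
    if name=='wrist':
        s=ctrl.get_state();T=np.eye(4);T[:3,:3]=R.from_quat(s['tool_rot']).as_matrix();T[:3,3]=s['eef_pos']
        V=np.linalg.inv(T@np.array(p['mount']))
    else: V=np.array(p['view'])
    return K,k1,V
def proj(cam,P):
    K,k1,V=cam; P=np.atleast_2d(P); c=P@V[:3,:3].T+V[:3,3]
    u=np.stack([c[:,0],-c[:,1]],1)/(-c[:,2:3]); r2=(u**2).sum(1,keepdims=True)
    u=u*(1+k1*r2); return u*[K[0,0],K[1,1]]+[K[0,2],K[1,2]]
def ray(cam,px):
    K,k1,V=cam; px=np.atleast_2d(px).astype(float)
    d=(px-[K[0,2],K[1,2]])/[K[0,0],K[1,1]]; u=d.copy()
    for _ in range(30): u=d/(1+k1*(u**2).sum(1,keepdims=True))
    c=np.stack([u[:,0],-u[:,1],-np.ones(len(u))],1)
    return -V[:3,:3].T@V[:3,3], c@V[:3,:3]
def onz(cam,px,z):
    o,d=ray(cam,px); return o+d*((z-o[2])/d[:,2:3])
E
python3 - <<'E'
from h import *
for n in['scene','side','wrist']:
    save(n,n+'0.png'); K,k1,V=T_view(n); print(n,K.tolist(),k1,np.round(-V[:3,:3].T@V[:3,3],3))
    for t in ['pin_grip','mount_deck','mount_stud','bench_block','caliper','pliers']:
        print(t,[(np.round(r['extent']).tolist(),round(r['confidence'],2)) for r in ctrl.look_for(n,t)])
s=ctrl.get_state();print(s)
E
```

```text
pics
scene [[383.96173479696705, 0.0, 282.1932475587621], [0.0, 383.96173479696705, 209.11863242413247], [0.0, 0.0, 1.0]] -0.03170086446964322 [ 1.37  -0.111  0.682]
pin_grip [([318.0, 203.0, 356.0, 224.0], 0.86), ([367.0, 181.0, 395.0, 211.0], 0.8), ([317.0, 160.0, 341.0, 190.0], 0.72)]
mount_deck []
mount_stud [([252.0, 222.0, 269.0, 230.0], 0.44)]
bench_block [([151.0, 209.0, 181.0, 230.0], 0.59)]
caliper [([100.0, 249.0, 127.0, 315.0], 0.83)]
pliers [([409.0, 184.0, 441.0, 214.0], 0.55)]
side [[461.9060336326178, 0.0, 285.96061958043765], [0.0, 461.9060336326178, 216.3104165339646], [0.0, 0.0, 1.0]] -0.0374786892889744 [ 0.006 -0.863  0.839]
pin_grip [([167.0, 209.0, 210.0, 229.0], 0.91), ([225.0, 188.0, 260.0, 219.0], 0.75), ([194.0, 180.0, 231.0, 197.0], 0.66)]
mount_deck [([261.0, 228.0, 310.0, 264.0], 0.8), ([379.0, 289.0, 443.0, 330.0], 0.3)]
mount_stud [([287.0, 233.0, 302.0, 238.0], 0.55)]
bench_block [([306.0, 293.0, 342.0, 326.0], 0.66)]
caliper [([380.0, 290.0, 443.0, 333.0], 0.95)]
pliers [([186.0, 164.0, 223.0, 175.0], 0.68)]
wrist [[337.35290375075715, 0.0, 282.13005
[... 223 characters left out ...]
ay([-1.15370338,  0.70649206, -0.02757027,  1.48462573,  0.0219944 ,
        0.95088924, -0.07548869]), 'joint_velocities': array([ 8.75716548e-04,  1.67407976e-03, -2.06396603e-04, -1.38961261e-03,
        6.85089520e-04,  1.28274867e-04, -8.32118283e-05]), 'tau': array([-2.34262952e-04, -8.82972836e+01,  1.23414896e+00, -2.36388624e+01,
        1.69665070e-02,  1.87004167e-03,  1.54264015e-06]), 'eef_pos': array([0.25464253, 0.51550244, 0.23126675]), 'tool_rot': array([ 2.27406435e-01,  9.73799933e-01, -5.57752322e-05, -6.84743935e-06]), 'wrist_force': array([-0.58500646, -0.50324759, -1.11014955]), 'ft_torque': array([ 0.01185271,  0.022121  , -0.01015092]), 'opening': 0.0856653711896712}
```

View images.

```bash
python3 - <<'E'
import cv2
a=cv2.imread('pics/raw_scene0.png'); cv2.imwrite('pics/sc_c.png',cv2.resize(a[140:340,90:460],None,fx=2.1,fy=2.1,interpolation=cv2.INTER_CUBIC))
a=cv2.imread('pics/raw_side0.png'); cv2.imwrite('pics/si_c.png',cv2.resize(a[140:350,140:460],None,fx=2.5,fy=2.5,interpolation=cv2.INTER_CUBIC))
E
```

```text
(no output)
```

View pics/sc_c.png

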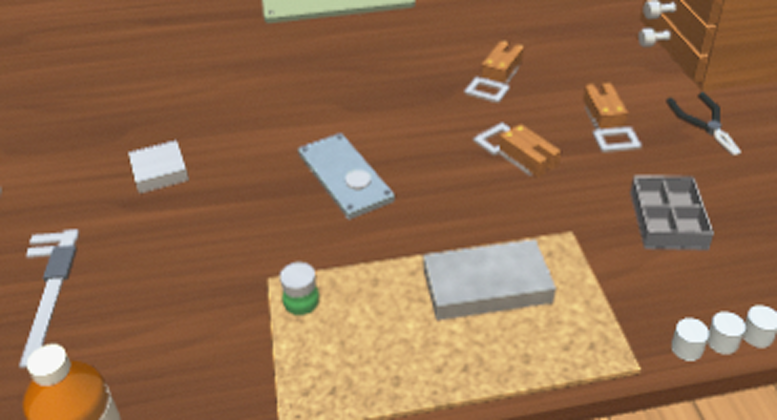

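View pics/si_c.png

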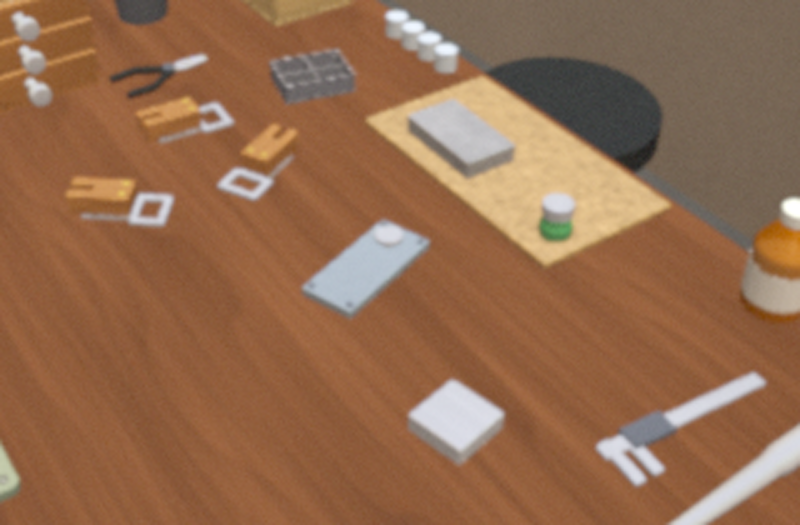

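```bash
python3 - <<'E'
from h import *
c=T_view('scene'); print(np.round(onz(c,[[337,213],[381,196],[329,175],[260,226]],.016),3))
c=T_view('side'); print(np.round(onz(c,[[188,219],[242,203],[212,188],[294,235],[285,246]],.016),3))
E
```

```text
[[ 0.584  0.18   0.016]
 [ 0.535  0.329  0.016]
 [ 0.396  0.212  0.016]
 [ 0.595 -0.036  0.016]]
[[ 0.386  0.207  0.016]
 [ 0.561  0.19   0.016]
 [ 0.522  0.319  0.016]
 [ 0.604 -0.031  0.016]
 [ 0.556 -0.057  0.016]]
```

```bash
cat >> h.py <<'E'
def mv(target,quat=None,n=None):
    """print delta in tool axes (cm) and rotvec (deg) from present pose to target"""
    s=ctrl.get_state(); r=R.from_quat(s['tool_rot'])
    d=r.inv().apply(np.array(target)-s['eef_pos'])*100
    rv=(r.inv()*R.from_quat(quat)).as_rotvec(degrees=True) if quat is not None else np.zeros(3)
    print('d',np.round(d,2),'rv',np.round(rv,2)); return d,rv
def downq(xdir,tilt=0):
    """tool z down, tool x along world azimuth xdir (rad); tilt: lean"""
    x=np.array([np.cos(xdir),np.sin(xdir),0]);z=np.array([0,0,-1.]);y=np.cross(z,x)
    return R.from_matrix(np.stack([x,y,z],1)).as_quat()
E
python3 - <<'E'
from h import *
print(np.round(ctrl.camera_params('wrist')['mount'],3))
c=T_view('scene'); f=lambda p:np.array(p)/2.1+[90,140]
print('blk/ eye scene',np.round(onz(c,f([[607,100],[617,138],[494,55],[487,89]]),.0),3))
print('stud',np.round(onz(c,f([[358,180]]),.028),3),'deck corners',np.round(onz(c,f([[299,150],[339,133],[394,196],[350,214]]),.012),3))
c=T_view('side'); f=lambda p:np.array(p)/2.5+[140,140]
print('eye',np.round(onz(c,f([[212,117]]),.0),3))
print('stud',np.round(onz(c,f([[389,235]]),.028),3),'deck corners',np.round(onz(c,f([[302,290],[350,314],[430,242],[384,221]]),.012),3))
E
```

```text
[[-0.001  0.966  0.259  0.067]
 [ 1.     0.001  0.    -0.   ]
 [-0.     0.259 -0.966 -0.144]
 [ 0.     0.     0.     1.   ]]
blk/ eye scene [[0.473 0.35  0.   ]
 [0.562 0.329 0.   ]
 [0.318 0.223 0.   ]
 [0.408 0.186 0.   ]]
stud [[ 0.608 -0.036  0.028]] deck corners [[ 0.511 -0.103  0.012]
 [ 0.485 -0.046  0.012]
 [ 0.629  0.005  0.012]
 [ 0.65  -0.053  0.012]]
eye [[0.571 0.325 0.   ]]
stud [[ 0.602 -0.042  0.028]] deck corners [[ 0.481 -0.051  0.012]
 [ 0.503 -0.112  0.012]
 [ 0.645 -0.062  0.012]
 [ 0.624 -0.001  0.012]]
```

View pics/wrist0.png

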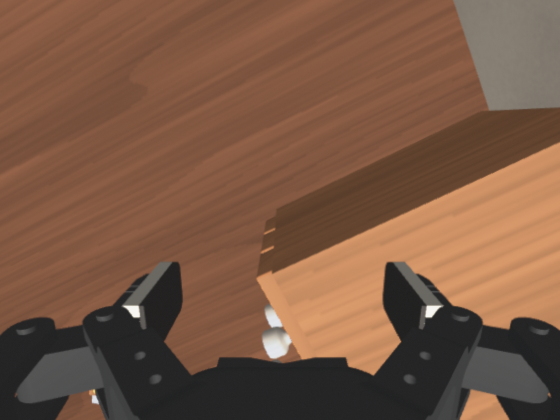

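View pics/scene0.png

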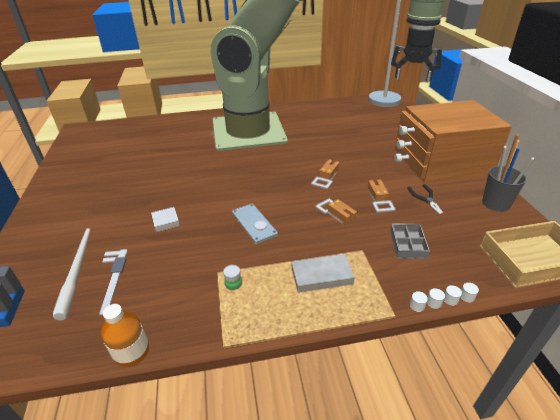

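View pics/side0.png

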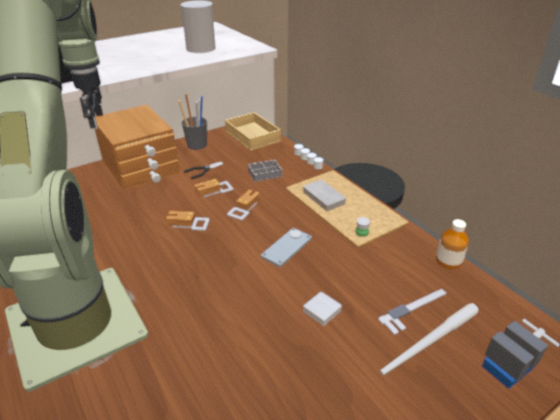

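```bash
python3 - <<'E'
from h import *
c=T_view('scene');print(np.round(onz(c,[[427,180],[438,141]],0),3))
print(proj(c,[[.255,.516,.23],[.255,.516,0.0]]))
mv([.53,.335,.23],downq(np.deg2rad(-14)))
E
```

```text
[[ 0.465  0.514 -0.   ]
 [ 0.237  0.676  0.   ]]
[[411.36147845  84.84581202]
 [399.52563105 147.86782728]]
d [-32.68  -3.99   0.13] rv [0.0000e+00 1.0000e-02 1.6771e+02]
```

Request:
move_arm(
  jaw=[1,1,1,1,1,1,1,1,1,1,1,1],
  delta_pos=[
    [-4,-0.5,-1],
    [-4,-0.5,0],
    [-4,-0.5,0],
    [-4,-0.5,0],
    [-4,-0.5,0],
    [-4,-0.5,0],
    [-4,-0.5,0],
    [-3,-0.5,0],
    [0,0,0],
    [0,0,0],
    [0,0,0],
    [0,0,0],
  ],
  angular=[
    [0,0,0],
    [0,0,0],
    [0,0,0],
    [0,0,0],
    [0,0,0],
    [0,0,0],
    [0,0,0],
    [0,0,0],
    [0,0,8.5],
    [0,0,8.5],
    [0,0,8.5],
    [0,0,8.5],
  ],
)

```text
time: 2.25
eef_pos: [0.5256, 0.3343, 0.2404]
tool_rot: [0.503, 0.864, -0.0, -0.0]
wrist_force: [0.2, -0.0, -1.3]
opening: 0.0855
```

Request:
move_arm(
  jaw=[1,1,1,1,1,1,1,1,1,1,1,1],
  delta_pos=[
    [0,0,0],
    [0,0,0],
    [0,0,0],
    [0,0,0],
    [0,0,0],
    [0,0,0],
    [0,0,0],
    [0,0,0],
    [0,0,0],
    [0,0,0],
    [0,0,0],
    [0,0,0],
  ],
  angular=[
    [0,0,8.5],
    [0,0,8.5],
    [0,0,8.5],
    [0,0,8.5],
    [0,0,8.5],
    [0,0,8.5],
    [0,0,8.5],
    [0,0,8.5],
    [0,0,8.5],
    [0,0,8.5],
    [0,0,8.5],
    [0,0,8.5],
  ],
)

```text
time: 3.45
eef_pos: [0.5253, 0.3349, 0.2402]
tool_rot: [0.99, 0.143, -0.0, -0.001]
wrist_force: [-0.6, 0.3, -0.2]
opening: 0.0853
```

```bash
python3 - <<'E'
from h import *
s=ctrl.get_state();print(s['time'],s['eef_pos'],np.round(s['joint_pos'],3))
mv([.53,.335,.23],downq(np.deg2rad(-14)))
E
```

```text
3.45 [0.5252556  0.33489478 0.24021894] [-0.872  0.848  0.608  1.287 -0.489  1.154 -1.512]
d [0.46 0.13 1.02] rv [-0.07  0.05 30.45]
```

Request:
move_arm(
  jaw=[1,1,1,1,1],
  delta_pos=[
    [0,0,1],
    [0,0,1],
    [0,0,1],
    [0,0,0],
    [0,0,0],
  ],
  angular=[
    [0,0,8.5],
    [0,0,8.5],
    [0,0,8.5],
    [0,0,5],
    [0,0,0],
  ],
)

```text
time: 3.95
eef_pos: [0.525, 0.3356, 0.2089]
tool_rot: [0.992, -0.128, -0.001, -0.001]
wrist_force: [-0.9, 0.7, -0.4]
opening: 0.0851
```

```bash
python3 - <<'E'
from h import *
s=ctrl.get_state();print(s['time'],s['eef_pos'],np.round(s['joint_pos'],3))
save('wrist','w1.png',scale=1.4)
for t in ['pin_grip','pin_eye']:
  for r in ctrl.outline_of('wrist',t): print(t,r['extent'],r['confidence'],r['region'].sum())
E
```

```text
3.95 [0.52499251 0.33564863 0.20888679] [-0.922  0.915  0.737  1.336 -0.632  1.128 -1.941]
pin_grip [412.5, 223.4, 473.3, 298.4] 0.9 1910
pin_grip [253.9, 117.1, 321.8, 246.6] 0.88 4149
pin_grip [373.8, 43.1, 474.4, 169.4] 0.65 5189
pin_eye [372.4, 42.1, 474.7, 170.9] 0.8 5241
pin_eye [251.6, 119.5, 321.9, 242.5] 0.71 4053
pin_eye [412.4, 222.1, 471.4, 297.9] 0.55 1857
```

View pics/w1.png

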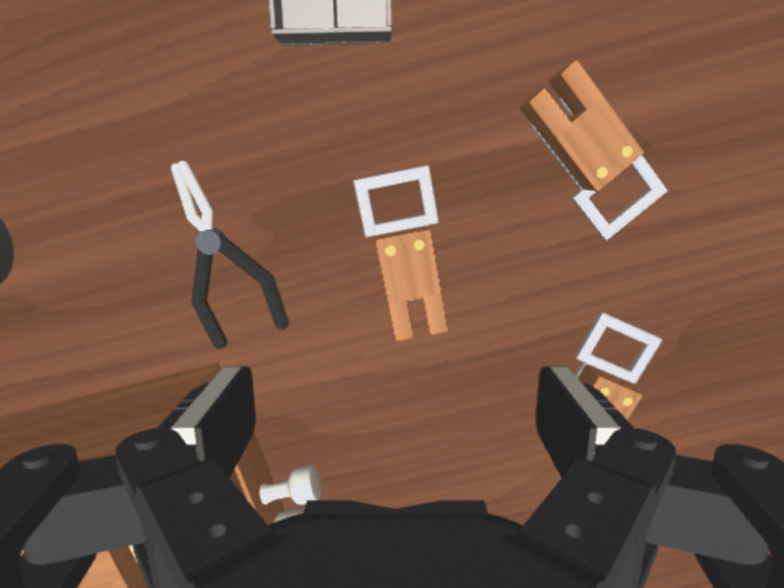

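```bash
python3 - <<'E'
from h import *
im=cv2.imread('pics/raw_w1.png')[105:255,235:340]; cv2.imwrite('pics/w1c.png',cv2.resize(im,None,fx=4,fy=4,interpolation=cv2.INTER_CUBIC))
E
```

```text
(no output)
```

View pics/w1c.png

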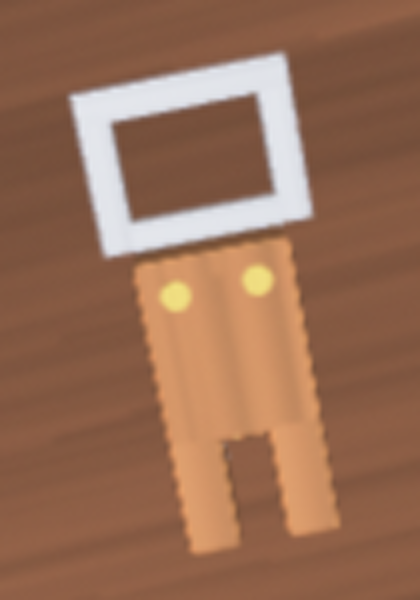

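```bash
cat >> h.py <<'E'
from scipy.optimize import least_squares
# model pts relative to pin_grip (x,y) ; z above underside
PINM=np.array([[-68,27,5],[-68,-27,5],[-60,19,5],[-60,-19,5],[-34,-19,5],[-34,19,5],[-27,19,32],[-27,-19,32],[48,19,32],[48,-19,32]])/1000.
def fitpose(cam,M,px,x0,z0=0.):
    def W(p):
        c,s=np.cos(p[2]),np.sin(p[2]); return np.stack([p[0]+c*M[:,0]-s*M[:,1],p[1]+s*M[:,0]+c*M[:,1],z0+M[:,2]],1)
    r=least_squares(lambda p:(proj(cam,W(p))-px).ravel(),x0); return r.x,r.fun.reshape(-1,2)
E
python3 - <<'E'
from h import *
px=np.array([[287,53],[71,95],[257,93],[113,123],[131,221],[275,192],[290,238],[135,267],[340,527],[192,555]])/4.+[235,105]
# image left = +y ; pin x ~ az 165 => pin +y ~ az 255 (world -y) = image right
c=T_view('wrist')
x,f=fitpose(c,PINM,px,[.52,.34,np.deg2rad(165)]); print(x,np.rad2deg(x[2]));print(np.round(f,1))
x,f=fitpose(c,PINM[:6],px[:6],[.52,.34,np.deg2rad(165)]); print(x,np.rad2deg(x[2]));print(np.round(f,1))
E
```

```text
[0.51705625 0.32707251 3.07894091] 176.41031960504014
[[-0.5  0.1]
 [ 0.5  0.2]
 [ 0.5 -0.2]
 [-0.5 -0.3]
 [ 0.1  0.5]
 [ 0.5  0.7]
 [-0.2 -0.7]
 [-0.6 -0.4]
 [ 0.1  0.2]
 [ 0.  -0. ]]
[0.5172521  0.32722244 3.07745944] 176.32543750770142
[[-0.6 -0. ]
 [ 0.4  0. ]
 [ 0.4 -0.4]
 [-0.7 -0.5]
 [-0.   0.4]
 [ 0.4  0.6]]
```

```bash
python3 - <<'E'
from h import *
mv([.5171,.3271,.07],downq(np.deg2rad(-3.6)))
E
```

```text
d [-0.55  1.05 13.93] rv [ -0.11   0.05 -10.9 ]
```

Request:
move_arm(
  jaw=[1,1,1,1,1,1,1],
  delta_pos=[
    [-0.55,1.05,0],
    [0,0,3],
    [0,0,3],
    [0,0,3],
    [0,0,3],
    [0,0,2],
    [0,0,0],
  ],
  angular=[
    [0,0,0],
    [0,0,-5.5],
    [0,0,-5.4],
    [0,0,0],
    [0,0,0],
    [0,0,0],
    [0,0,0],
  ],
)

```text
time: 4.8
eef_pos: [0.5183, 0.3276, 0.0672]
tool_rot: [1.0, -0.019, 0.002, -0.003]
wrist_force: [-0.5, 0.4, -0.6]
opening: 0.0856
```

```bash
python3 - <<'E'
from h import *
mv([.5171,.3271,.005],downq(np.deg2rad(-3.6)))
s=ctrl.get_state();print(np.round(s['joint_pos'],3),s['wrist_force'])
save('wrist','w2.png',scale=1.4)
E
```

```text
d [-0.14  0.1   6.22] rv [-0.38 -0.17  1.47]
[-0.863  1.052  0.557  1.51  -0.714  0.784 -1.625] [-0.53057646  0.37322488 -0.56631963]
```

View pics/w2.png

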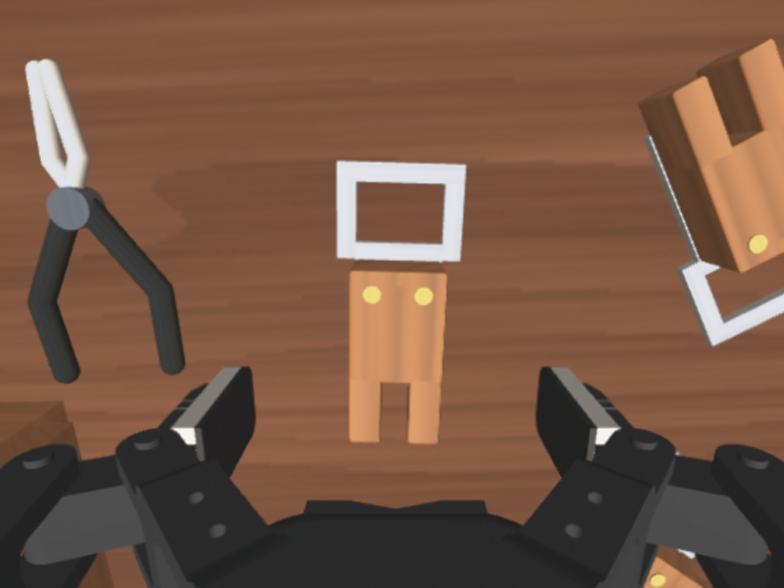

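Request:
move_arm(
  jaw=[1,1,1,1,1],
  delta_pos=[
    [-0.14,0.1,1.5],
    [0,0,2],
    [0,0,1.5],
    [0,0,1],
    [0,0,0],
  ],
  angular=[
    [-0.3,-0.2,1.4],
    [0,0,0],
    [0,0,0],
    [0,0,0],
    [0,0,0],
  ],
)

```text
time: 5.35
eef_pos: [0.5195, 0.3283, 0.01]
tool_rot: [1.0, -0.031, 0.003, -0.003]
wrist_force: [-0.4, -0.0, 0.3]
opening: 0.0852
```

```bash
python3 - <<'E'
from h import *
mv([.5171,.3271,.005],downq(np.deg2rad(-3.6)))
E
```

```text
d [-0.24  0.14  0.49] rv [-0.32 -0.29  0.07]
```

Request:
move_arm(
  jaw=[1,1,0.3,0.2,0.1,0,0,0,0],
  delta_pos=[
    [-0.24,0.14,0.25],
    [-0.03,0.02,0.3],
    [0,0,0],
    [0,0,0],
    [0,0,0],
    [0,0,0],
    [0,0,0],
    [0,0,0],
    [0,0,0],
  ],
  angular=[
    [-0.3,-0.3,0],
    [0,0,0],
    [0,0,0],
    [0,0,0],
    [0,0,0],
    [0,0,0],
    [0,0,0],
    [0,0,0],
    [0,0,0],
  ],
)

```text
time: 6.25
eef_pos: [0.5173, 0.3273, 0.0064]
tool_rot: [1.0, -0.031, 0.001, -0.001]
wrist_force: [0.2, -0.5, 0.4]
opening: 0.037
```

```bash
python3 - <<'E'
from h import *
mv([.5171,.3271,.005],downq(np.deg2rad(-3.6)))
s=ctrl.get_state(); print(s['opening'],s['wrist_force'],s['eef_pos'])
E
```

```text
d [-0.02  0.02  0.14] rv [-0.08 -0.09  0.09]
0.037035429401588084 [ 0.21714102 -0.48804279  0.35374158] [0.51734769 0.3272909  0.00637066]
```

Request:
move_arm(
  jaw=[0,0,0,0,0,0,0,0,0,0,0,0],
  delta_pos=[
    [0,0,-1],
    [0,0,-3],
    [0,0,-4],
    [0,0,-4],
    [0,3,-3],
    [0,4,0],
    [0,4,0],
    [0,4,0],
    [0,4,0],
    [0,4,0],
    [0,4,0],
    [0,4,0],
  ],
  angular=[
    [0,0,0],
    [0,0,0],
    [0,0,0],
    [0,0,0],
    [0,0,0],
    [0,0,0],
    [0,0,0],
    [0,0,0],
    [0,0,0],
    [0,0,0],
    [0,0,0],
    [0,0,0],
  ],
)

```text
time: 7.45
eef_pos: [0.4966, 0.0109, 0.1687]
tool_rot: [1.0, -0.027, 0.003, -0.002]
wrist_force: [1.1, -0.4, -2.5]
opening: 0.0369
```

```bash
python3 - <<'E'
from h import *
mv([.52,-.07,.2],downq(np.deg2rad(20)))
s=ctrl.get_state(); print(s['opening'],s['wrist_force'],s['joint_pos'])
E
```

```text
d [ 2.79  7.94 -3.15] rv [ -0.14  -0.39 -23.06]
0.03693317275163748 [ 1.05807736 -0.40744743 -2.51359314] [-0.37490253  0.7514423   0.54206643  1.86348193 -0.59527136  0.6868011
 -1.10454623]
```

Request:
move_arm(
  jaw=[0,0,0,0,0],
  delta_pos=[
    [1.4,4,-1.5],
    [1.4,4,-1.5],
    [0,0,0],
    [0,0,0],
    [0,0,0],
  ],
  angular=[
    [0,0,0],
    [0,0,0],
    [0,0,-8],
    [0,0,-8],
    [0,0,-7],
  ],
)

```text
time: 7.95
eef_pos: [0.5188, -0.082, 0.2037]
tool_rot: [0.985, 0.174, 0.004, 0.001]
wrist_force: [0.3, -0.3, -3.0]
opening: 0.0368
```

```bash
python3 - <<'E'
from h import *
mv([.52,-.07,.2],downq(np.deg2rad(20)))
s=ctrl.get_state(); print(s['time'],s['eef_pos'],s['wrist_force'],s['joint_pos'])
save('wrist','w3.png',scale=1.4)
for t in ['mount_stud','mount_deck']:
  print(t,[(np.round(r['extent'],1).tolist(),round(r['confidence'],2)) for r in ctrl.look_for('wrist',t)])
E
```

```text
d [ 0.52 -1.09  0.37] rv [ 0.2  -0.46 -0.01]
7.95 [ 0.51882374 -0.0819623   0.20366519] [ 0.32875942 -0.34805451 -2.99131061] [-0.14262505  0.7096072   0.44962311  1.72306651 -0.41000256  0.79427196
 -0.72052913]
mount_stud [([247.0, 71.7, 285.6, 110.9], 0.88)]
mount_deck [([231.4, 49.9, 303.0, 192.5], 0.77)]
```

View pics/w3.png

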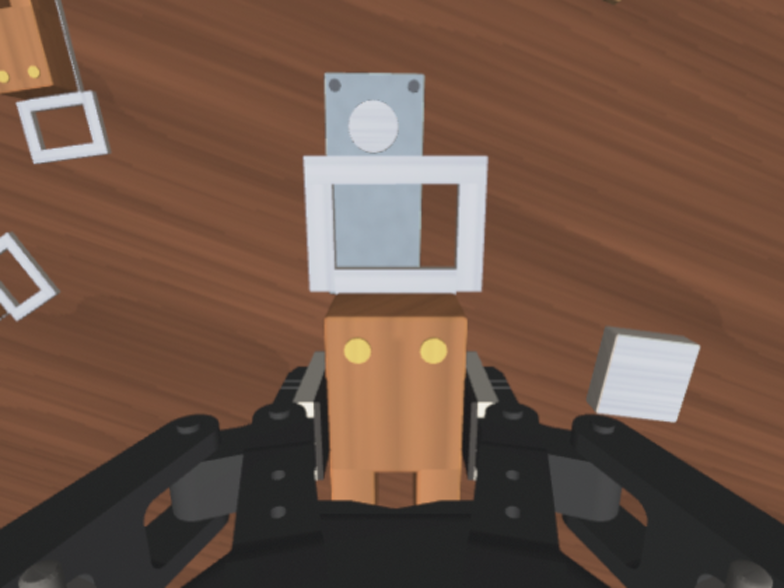

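```bash
python3 - <<'E'
from h import *
im=cv2.imread('pics/raw_w3.png')[45:215,210:355]; cv2.imwrite('pics/w3c.png',cv2.resize(im,None,fx=4,fy=4,interpolation=cv2.INTER_CUBIC)[:600])
E
```

```text
(no output)
```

View pics/w3c.png

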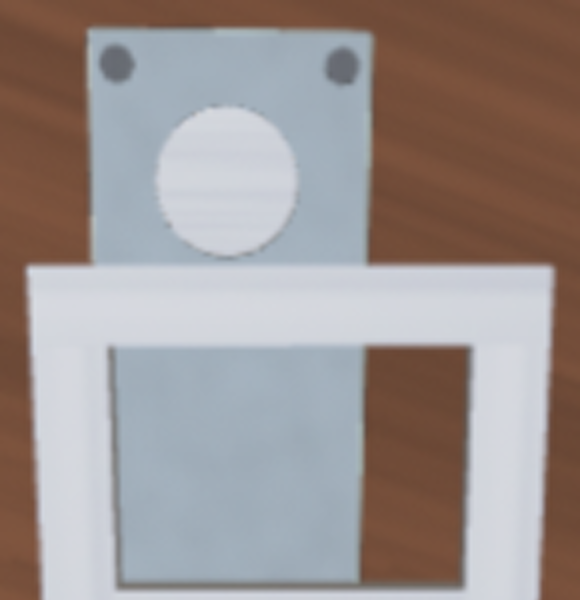

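```bash
cat >> h.py <<'E'
# mount model: points rel. to stud (x,y,z above bench)
def mount_pts(p,M):
    c,s=np.cos(p[2]),np.sin(p[2]); return np.stack([p[0]+c*M[:,0]-s*M[:,1],p[1]+s*M[:,0]+c*M[:,1],M[:,2]],1)
E
python3 - <<'E'
from h import *
K,k1,V=T_view('wrist'); s=ctrl.get_state(); c=(K,k1,V)
f=lambda p:np.array(p,float)/4+[210,45]
M=np.array([[-35,-33,12],[-35,33,12],[0,0,28]])/1000.
px=f([[88,29],[371,33],[227,180]]); edge=f([[365,300],[359,583]])
def res(p):
    a=(proj(c,mount_pts(p,M))-px).ravel()
    # right-edge points: world pos should have y=+33 in mount frame
    e=onz(c,edge,.012)[:,:2]-p[:2]; yy=-np.sin(p[2])*e[:,0]+np.cos(p[2])*e[:,1]
    return np.r_[a,(yy-.033)/.0009]
r=least_squares(res,[.603,-.039,np.deg2rad(200)]); print(r.x,np.rad2deg(r.x[2]),np.round(r.fun,2))
print('stud alone',onz(c,px[2:],.028))
# pin in tool frame: nominal Rot: pin x=-tool x, pin y=+tool y, pin z=-tool z
V2=V@np.vstack([np.c_[R.from_quat(s['tool_rot']).as_matrix(),s['eef_pos']],[0,0,0,1]])
ct=(K,k1,V2)
R0=R.from_matrix(np.diag([-1,1,-1.]))
idx=[1,0,3,2,4,5]
P=PINM[idx]; q=f([[27,267],[553,267],[111,346],[471,346],[118,587],[465,587]])
blk=PINM[[7,6]]; qb=np.array([[327,318],[466,318]])/1.4
def W(p,M): return R.from_rotvec(p[3:]).apply(R0.apply(M-[0,0,.016]))+p[:3]
def res(p): return np.r_[(proj(ct,W(p,np.r_[P,blk]))-np.r_[q,qb]).ravel(), (p[:3]-[0,0,-.012])/.004, p[3:]/.05]
r=least_squares(res,[0,0,-.012,0,0,0]); print(np.round(r.x[:3]*1000,2),np.rad2deg(r.x[3:]).round(2)); print(np.round(r.fun[:16].reshape(-1,2),2))
E
```

```text
[ 0.60069861 -0.03730751  3.46879426] 198.7472711298208 [-0.51 -0.35  0.5  -0.38 -0.19  0.76 -0.29  0.09]
stud alone [[ 0.60136923 -0.03725883  0.028     ]]
[-0.16 -0.08 -7.18] [0.29 2.   0.03]
[[ 0.76  0.11]
 [-0.38  0.01]
 [-0.18  0.08]
 [ 0.12 -0.02]
 [ 0.36 -0.06]
 [-0.63 -0.21]
 [-1.37  0.16]
 [ 1.3  -0.07]]
```

```bash
cat >> h.py <<'E'
S=np.array([.601,-.0373,.012]); AZ=np.deg2rad(198.7); BT=np.array([.0598,0,.0065])
def goal(bx,bz,th,by=0,S=S,AZ=AZ,BT=BT):
    r=R.from_quat(downq(AZ-np.pi))*R.from_rotvec([0,-np.deg2rad(th),0])
    m=np.array([np.cos(AZ),np.sin(AZ),0]); n=np.array([-np.sin(AZ),np.cos(AZ),0])
    B=S+(m*bx+n*by+np.array([0,0,bz]))/1000
    return B-r.apply(BT), r.as_quat()
def where(S=S,AZ=AZ,BT=BT):
    s=ctrl.get_state(); r=R.from_quat(s['tool_rot']); B=s['eef_pos']+r.apply(BT)-S
    c,si=np.cos(AZ),np.sin(AZ)
    th=-(R.from_quat(downq(AZ-np.pi)).inv()*r).as_rotvec(degrees=True)
    f=s['wrist_force']
    print('t %.2f B(mm) %.1f %.1f %.1f'%(s['time'],*(1000*np.array([c*B[0]+si*B[1],-si*B[0]+c*B[1],B[2]]))),'tilt(x,y,z)',np.round(th,2),'F mount',np.round([c*f[0]+si*f[1],-si*f[0]+c*f[1],f[2]],2),'open',round(s['opening']*1000,1))
E
python3 - <<'E'
from h import *
where(); mv(*goal(-22,60,30)); print(goal(-22,60,30),np.round(ctrl.get_state()['joint_pos'],2))
E
```

```text
t 8.10 B(mm) 32.1 14.4 185.4 tilt(x,y,z) [ 0.15 -0.47  0.86] F mount [-0.18  0.13 -0.86] open 37.1
d [ 6.48 -1.45  9.63] rv [  0.37 -30.47   0.81]
(array([ 0.57586263, -0.04580853,  0.10752917]), array([ 0.95309284,  0.15692909, -0.25538046,  0.04204902])) [-0.14  0.71  0.45  1.72 -0.41  0.79 -0.73]
```

Request:
move_arm(
  jaw=[0,0,0,0,0,0,0],
  delta_pos=[
    [2,-0.7,1],
    [2,-0.7,1],
    [0,0,0],
    [0,0,0],
    [0,0,0],
    [0,0,0],
    [0,0,0],
  ],
  angular=[
    [0,0,0.8],
    [0,0,0],
    [0,-7.5,0],
    [0,-7.5,0],
    [0,-7.5,0],
    [0,-7.5,0],
    [0,0,0],
  ],
)

```text
time: 8.8
eef_pos: [0.5524, -0.0519, 0.1857]
tool_rot: [0.954, 0.141, -0.261, 0.046]
wrist_force: [-0.4, 0.2, -4.0]
opening: 0.037
```

```bash
python3 - <<'E'
from h import *
where(); mv(*goal(-22,50,30)); print(np.round(ctrl.get_state()['joint_pos'],2))
E
```

```text
t 8.80 B(mm) 2.7 0.1 137.5 tilt(x,y,z) [ 0.37 30.74 -1.83] F mount [ 0.28 -0.28 -3.98] open 37.0
d [ 6.59 -0.02  6.34] rv [-0.11  0.75 -1.84]
[-0.23  1.08  0.57  1.04 -0.25  1.61 -1.03]
```

Request:
move_arm(
  jaw=[0,0,0,0],
  delta_pos=[
    [2.2,0,2.1],
    [2.2,0,2.1],
    [2.2,0,2.1],
    [0,0,0],
  ],
  angular=[
    [0,0.4,-0.9],
    [0,0.4,-0.9],
    [0,0,0],
    [0,0,0],
  ],
)

```text
time: 9.2
eef_pos: [0.5782, -0.0438, 0.0959]
tool_rot: [0.955, 0.151, -0.251, 0.043]
wrist_force: [0.1, 0.1, -2.7]
opening: 0.037
```

```bash
python3 - <<'E'
from h import *
where(); mv(*goal(-22,50,30)); print(np.round(ctrl.get_state()['joint_pos'],2))
save('wrist','w4.png',scale=1.4); save('side','s4.png',(230,190,350,280),6); 
E
```

```text
t 9.20 B(mm) -25.2 -0.3 48.8 tilt(x,y,z) [ 0.23 29.51 -0.72] F mount [-0.11 -0.06 -2.67] open 37.0
d [-0.33  0.12  0.  ] rv [ 0.04 -0.49 -0.74]
[-0.22  1.22  0.54  0.99 -0.29  1.5  -1.05]
```

View pics/w4.png

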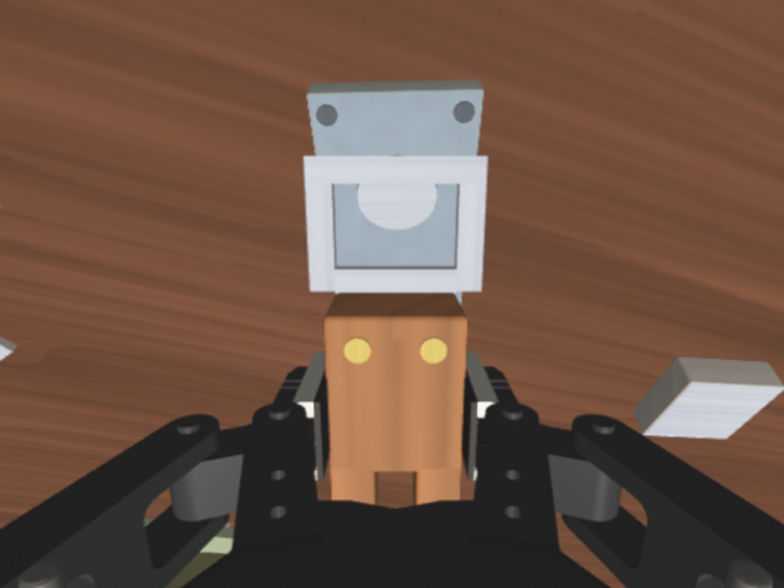

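View pics/s4.png

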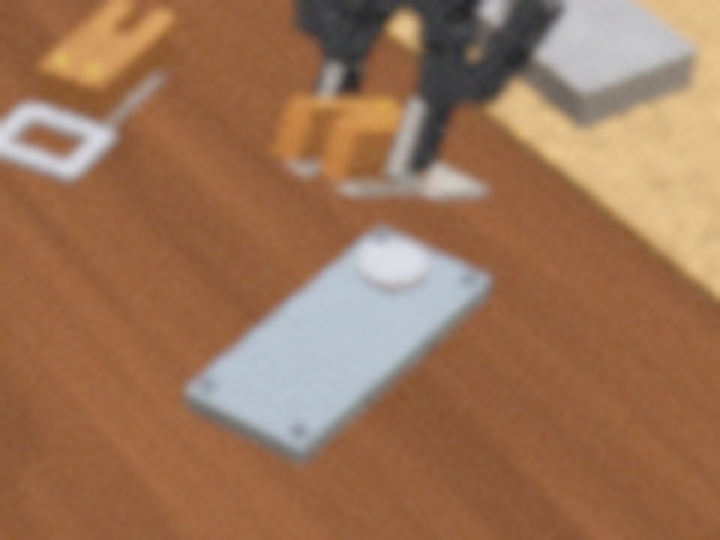

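```bash
python3 - <<'E'
from h import *
c=T_view('wrist')
M=np.array([[-35,-33,12],[-35,33,12],[-28,-0,12]])/1000.
px=np.array([[310,95],[483,91]])/1.4
a=np.linspace(0,2*np.pi,200)
H=np.stack([16*np.cos(a),16*np.sin(a),0*a+28],1)/1000
def res(p):
    e=(proj(c,mount_pts(p,M[:2]))-px).ravel()
    h=proj(c,mount_pts(p,H)); 
    return np.r_[e,h[:,0].min()-356.5/1.4,h[:,0].max()-437.5/1.4,h[:,1].max()-230/1.4]
r=least_squares(res,[.601,-.0373,AZ]);print(r.x,np.rad2deg(r.x[2]),r.fun.round(2))
where()
E
```

```text
[ 0.59927056 -0.03924934  3.47129131] 198.89034134669552 [-0.61  0.2  -0.05  0.81  1.1  -0.4  -1.43]
t 9.30 B(mm) -25.8 0.7 52.8 tilt(x,y,z) [ 0.35 29.33 -0.7 ] F mount [-0.66  0.22 -2.05] open 37.0
```

```bash
sed -i 's/^S=np.array.*; AZ/S=np.array([.600,-.0382,.012]); AZ/' h.py; python3 - <<'E'
from h import *
where(); mv(*goal(-22,20,30)); mv(*goal(-22,10,30))
E
```

```text
t 9.30 B(mm) -27.0 0.2 52.8 tilt(x,y,z) [ 0.35 29.33 -0.7 ] F mount [-0.66  0.22 -2.05] open 37.0
d [1.18 0.04 3.04] rv [ 0.16 -0.67 -0.76]
d [1.67 0.03 3.91] rv [ 0.16 -0.67 -0.76]
```

Request:
move_arm(
  jaw=[0,0,0,0,0],
  delta_pos=[
    [0.3,0.05,1],
    [0.3,0,1],
    [0.6,0,1],
    [0,0,0],
    [0,0,0],
  ],
  angular=[
    [0,-0.7,-0.7],
    [0,0,0],
    [0,0,0],
    [0,0,0],
    [0,0,0],
  ],
)

```text
time: 9.8
eef_pos: [0.5754, -0.0474, 0.0696]
tool_rot: [0.954, 0.156, -0.253, 0.044]
wrist_force: [-0.6, -0.7, -1.3]
opening: 0.0373
```

```bash
python3 - <<'E'
from h import *
where(); mv(*goal(-22,20,30)); mv(*goal(-22,10,30)); mv(*goal(-22,5,30))
E
```

```text
t 9.80 B(mm) -22.5 1.0 22.2 tilt(x,y,z) [ 0.31 29.77 -0.13] F mount [ 0.85  0.48 -1.34] open 37.3
d [ 0.07 -0.08  0.19] rv [ 0.26 -0.23 -0.21]
d [ 0.57 -0.09  1.06] rv [ 0.26 -0.23 -0.21]
d [ 0.82 -0.09  1.5 ] rv [ 0.26 -0.23 -0.21]
```

Request:
move_arm(
  jaw=[0,0,0,0,0],
  delta_pos=[
    [0.3,-0.08,0.5],
    [0.27,0,0.5],
    [0,0,0],
    [0,0,0],
    [0,0,0],
  ],
  angular=[
    [0.2,-0.2,0],
    [0,0,0],
    [0,0,0],
    [0,0,0],
    [0,0,0],
  ],
)

```text
time: 10.3
eef_pos: [0.5754, -0.0467, 0.0574]
tool_rot: [0.953, 0.155, -0.255, 0.043]
wrist_force: [-0.2, -0.4, -2.3]
opening: 0.0369
```

```bash
python3 - <<'E'
from h import *
where(); mv(*goal(-22,10,30)); mv(*goal(-22,5,30))
save('wrist','w5.png',scale=1.4);where()
E
```

```text
t 10.30 B(mm) -22.5 0.3 9.9 tilt(x,y,z) [ 0.11 29.96 -0.2 ] F mount [ 0.38  0.35 -2.27] open 36.9
d [-0.05 -0.01  0.02] rv [ 0.06 -0.04 -0.22]
d [ 0.2  -0.01  0.45] rv [ 0.06 -0.04 -0.22]
t 10.35 B(mm) -22.5 0.3 10.0 tilt(x,y,z) [ 0.12 29.95 -0.2 ] F mount [ 0.35  0.24 -2.27] open 37.1
```

View pics/w5.png

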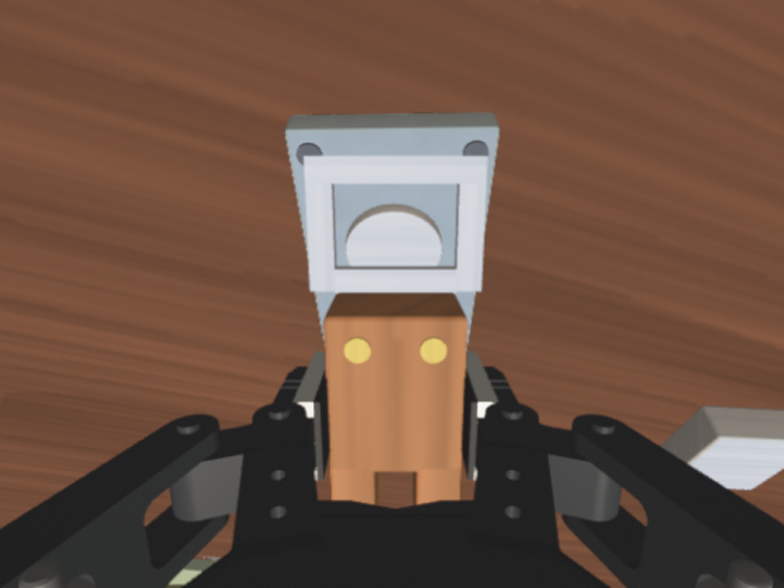

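```bash
python3 - <<'E'
from h import *
c=T_view('wrist')
M=np.array([[-35,-33,12],[-35,33,12]])/1000.
px=np.array([[288,131],[497,128]])/1.4
a=np.linspace(0,2*np.pi,200)
H=np.stack([16*np.cos(a),16*np.sin(a),0*a+28],1)/1000
def res(p):
    e=(proj(c,mount_pts(p,M[:2]))-px).ravel()
    h=proj(c,mount_pts(p,H)); 
    return np.r_[e,h[:,0].min()-346/1.4,h[:,0].max()-441.5/1.4,h[:,1].min()-210.5/1.4]
r=least_squares(res,[.601,-.0373,AZ]);print(r.x,np.rad2deg(r.x[2]),r.fun.round(2))
print(proj(c,mount_pts(r.x,H))[[0,50,100,150]]*1.4)
E
```

```text
[ 0.59999807 -0.03761071  3.47687871] 199.21047612835216 [-2.56  0.06  2.38  0.12 -0.18  0.37  0.79]
[[394.55044915 286.14171998]
 [441.96238783 250.70500138]
 [392.3160387  211.62478009]
 [346.02943483 252.97698843]]
```

Request:
move_arm(
  jaw=[0,0,0,0],
  delta_pos=[
    [0.15,0,0.26],
    [0,0,0],
    [0,0,0],
    [0,0,0],
  ],
  angular=[
    [0,0,-0.2],
    [0,0,0],
    [0,0,0],
    [0,0,0],
  ],
)

```text
time: 10.75
eef_pos: [0.5756, -0.0466, 0.0545]
tool_rot: [0.953, 0.157, -0.255, 0.043]
wrist_force: [0.4, 0.1, -2.6]
opening: 0.037
```

```bash
python3 - <<'E'
from h import *
where()
E
```

```text
t 10.75 B(mm) -22.7 0.2 7.1 tilt(x,y,z) [7.000e-02 2.992e+01 2.000e-02] F mount [-0.41 -0.   -2.56] open 37.0
```

Request:
move_arm(
  jaw=[0,0,0],
  delta_pos=[
    [0.1,0,0.13],
    [0,0,0],
    [0,0,0],
  ],
  angular=[
    [0,0,0],
    [0,0,0],
    [0,0,0],
  ],
)

```text
time: 11.05
eef_pos: [0.5758, -0.0466, 0.0528]
tool_rot: [0.953, 0.157, -0.255, 0.043]
wrist_force: [-0.3, -0.5, -2.6]
opening: 0.037
```

```bash
python3 - <<'E'
from h import *
where()
E
```

```text
t 11.05 B(mm) -23.0 0.2 5.4 tilt(x,y,z) [7.000e-02 2.992e+01 2.000e-02] F mount [ 0.45  0.41 -2.6 ] open 37.0
```

Request:
move_arm(
  jaw=[0,0,0],
  delta_pos=[
    [0.05,0,0.1],
    [0,0,0],
    [0,0,0],
  ],
  angular=[
    [0,0,0],
    [0,0,0],
    [0,0,0],
  ],
)

```text
time: 11.35
eef_pos: [0.5758, -0.0466, 0.0521]
tool_rot: [0.953, 0.157, -0.255, 0.043]
wrist_force: [-0.8, -0.1, 0.4]
opening: 0.0371
```

Request:
move_arm(
  jaw=[0,0,0],
  delta_pos=[
    [0.05,0,0.1],
    [0,0,0],
    [0,0,0],
  ],
  angular=[
    [0,0,0],
    [0,0,0],
    [0,0,0],
  ],
)

```text
time: 11.65
eef_pos: [0.5757, -0.0467, 0.052]
tool_rot: [0.953, 0.157, -0.255, 0.043]
wrist_force: [-0.3, 1.1, 0.9]
opening: 0.0373
```

```bash
python3 - <<'E'
from h import *
where()
E
```

```text
t 11.65 B(mm) -22.9 0.3 4.5 tilt(x,y,z) [8.000e-02 2.992e+01 1.000e-02] F mount [-0.1  -1.15  0.91] open 37.3
```

Request:
move_arm(
  jaw=[0,0,0],
  delta_pos=[
    [-0.07,0,-0.12],
    [0,0,0],
    [0,0,0],
  ],
  angular=[
    [0,0,0],
    [0,0,0],
    [0,0,0],
  ],
)

```text
time: 11.95
eef_pos: [0.5757, -0.0467, 0.053]
tool_rot: [0.953, 0.157, -0.255, 0.043]
wrist_force: [-0.0, -0.4, -2.7]
opening: 0.0368
```

```bash
python3 - <<'E'
from h import *
where();mv(*goal(-16,5.8,30))
E
```

```text
t 11.95 B(mm) -22.8 0.3 5.5 tilt(x,y,z) [ 0.08 29.92  0.  ] F mount [ 0.15  0.37 -2.7 ] open 36.8
d [-0.6  -0.02  0.31] rv [ 0.08 -0.08 -0.02]
```

Request:
move_arm(
  jaw=[0,0,0,0],
  delta_pos=[
    [-0.25,0,0.12],
    [-0.25,0,0.13],
    [0,0,0],
    [0,0,0],
  ],
  angular=[
    [0,0,0],
    [0,0,0],
    [0,0,0],
    [0,0,0],
  ],
)

```text
time: 12.35
eef_pos: [0.5696, -0.0487, 0.053]
tool_rot: [0.953, 0.157, -0.255, 0.043]
wrist_force: [0.4, -1.1, -1.8]
opening: 0.037
```

```bash
python3 - <<'E'
from h import *
where();mv(*goal(-16,5.7,30));mv(*goal(-10,5.7,30))
E
```

```text
t 12.35 B(mm) -16.5 0.2 5.5 tilt(x,y,z) [ 0.07 29.95  0.  ] F mount [-0.07  1.19 -1.79] open 37.0
d [-0.05 -0.02  0.  ] rv [ 0.07 -0.05 -0.02]
d [-0.57 -0.02  0.3 ] rv [ 0.07 -0.05 -0.02]
```

Request:
move_arm(
  jaw=[0,0,0,0],
  delta_pos=[
    [-0.24,-0.02,0.12],
    [-0.24,0,0.13],
    [0,0,0],
    [0,0,0],
  ],
  angular=[
    [0,0,0],
    [0,0,0],
    [0,0,0],
    [0,0,0],
  ],
)

```text
time: 12.75
eef_pos: [0.564, -0.0504, 0.0533]
tool_rot: [0.953, 0.157, -0.255, 0.043]
wrist_force: [0.6, 0.5, -2.0]
opening: 0.0371
```

```bash
python3 - <<'E'
from h import *
where();save('wrist','w6.png',scale=1.4)
E
```

```text
t 12.75 B(mm) -10.5 0.0 5.8 tilt(x,y,z) [ 0.07 29.95 -0.  ] F mount [-0.77 -0.29 -1.97] open 37.1
```

View pics/w6.png

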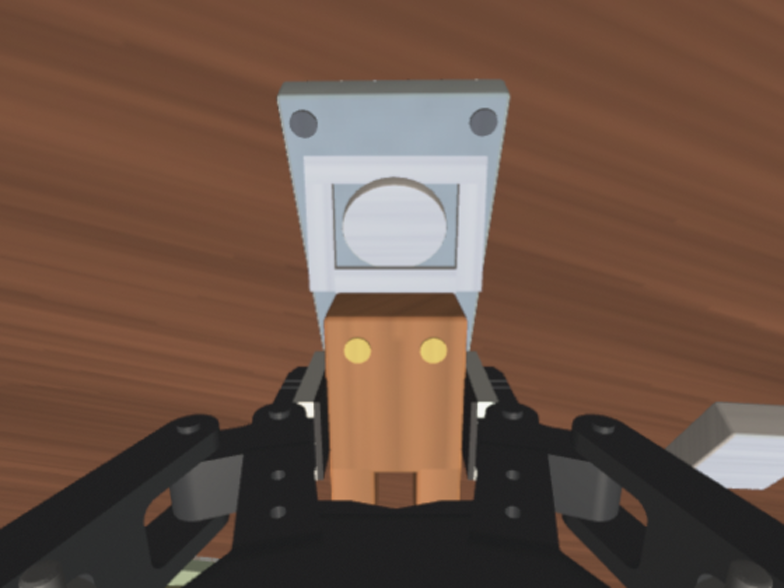

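Request:
move_arm(
  jaw=[0,0,0,0],
  delta_pos=[
    [-0.17,0,0.1],
    [-0.1,0,0.06],
    [0,0,0],
    [0,0,0],
  ],
  angular=[
    [0,0,0],
    [0,0,0],
    [0,0,0],
    [0,0,0],
  ],
)

```text
time: 13.2
eef_pos: [0.5608, -0.0515, 0.0532]
tool_rot: [0.953, 0.157, -0.255, 0.043]
wrist_force: [0.5, -0.2, -2.8]
opening: 0.0368
```

```bash
python3 - <<'E'
from h import *
where()
E
```

```text
t 13.20 B(mm) -7.2 0.0 5.7 tilt(x,y,z) [ 0.07 29.94  0.  ] F mount [-0.36  0.37 -2.82] open 36.8
```

Request:
move_arm(
  jaw=[0,0,0],
  delta_pos=[
    [-0.08,0,0.05],
    [0,0,0],
    [0,0,0],
  ],
  angular=[
    [0,0,0],
    [0,0,0],
    [0,0,0],
  ],
)

```text
time: 13.5
eef_pos: [0.5599, -0.0518, 0.0532]
tool_rot: [0.953, 0.157, -0.255, 0.043]
wrist_force: [-0.2, -0.1, -1.9]
opening: 0.0371
```

```bash
python3 - <<'E'
from h import *
where()
E
```

```text
t 13.50 B(mm) -6.2 0.0 5.7 tilt(x,y,z) [7.000e-02 2.994e+01 1.000e-02] F mount [ 0.18  0.07 -1.86] open 37.1
```

Request:
move_arm(
  jaw=[0,0],
  delta_pos=[
    [-0.07,0,0.04],
    [0,0,0],
  ],
  angular=[
    [0,0,0],
    [0,0,0],
  ],
)

```text
time: 13.7
eef_pos: [0.5591, -0.0521, 0.0532]
tool_rot: [0.953, 0.157, -0.255, 0.043]
wrist_force: [0.6, 0.3, -2.2]
opening: 0.0373
```

Request:
move_arm(
  jaw=[0],
  delta_pos=[
    [-0.07,0,0.04],
  ],
  angular=[
    [0,0,0],
  ],
)

```text
time: 13.8
eef_pos: [0.5585, -0.0522, 0.0531]
tool_rot: [0.953, 0.157, -0.254, 0.043]
wrist_force: [3.7, 0.7, -2.0]
opening: 0.037
```

Request:
move_arm(
  jaw=[0],
  delta_pos=[
    [-0.07,0,0.04],
  ],
  angular=[
    [0,0,0],
  ],
)

```text
time: 13.9
eef_pos: [0.5582, -0.0523, 0.053]
tool_rot: [0.953, 0.157, -0.254, 0.043]
wrist_force: [5.3, 1.1, -3.9]
opening: 0.037
```

```bash
python3 - <<'E'
from h import *
where()
E
```

```text
t 13.90 B(mm) -4.6 -0.0 5.7 tilt(x,y,z) [ 0.09 29.82  0.04] F mount [-5.35  0.67 -3.88] open 37.0
```

```bash
cat >> h.py <<'E'
def lv(th,bx=-4.8,up=1.2): return goal(bx,8*np.sin(np.deg2rad(max(th,0)))+up,th)
def rel(a,b):
    ra,rb=R.from_quat(a[1]),R.from_quat(b[1])
    return np.round(ra.inv().apply(b[0]-a[0])*100,3),np.round((ra.inv()*rb).as_rotvec(degrees=True),2)
E
python3 - <<'E'
from h import *
where(); d=mv(*lv(26))
for a in range(26,-1,-4): print(a,rel(lv(a),lv(a-4)))
E
```

```text
t 13.90 B(mm) -4.6 -0.0 5.7 tilt(x,y,z) [ 0.09 29.82  0.04] F mount [-5.35  0.67 -3.88] open 37.0
d [0.04 0.   0.47] rv [0.1  3.82 0.02]
26 (array([-0.008,  0.   ,  0.465]), array([0., 4., 0.]))
22 (array([-0.011, -0.   ,  0.467]), array([0., 4., 0.]))
18 (array([-0.014,  0.   ,  0.47 ]), array([0., 4., 0.]))
14 (array([-0.018, -0.   ,  0.472]), array([-0.,  4.,  0.]))
10 (array([-0.021,  0.   ,  0.473]), array([0., 4., 0.]))
6 (array([-0.025,  0.   ,  0.474]), array([0., 4., 0.]))
2 (array([-0.03 , -0.   ,  0.447]), array([0., 4., 0.]))
```

Request:
move_arm(
  jaw=[0,0,0],
  delta_pos=[
    [-0.01,0,0.23],
    [-0.02,0,0.22],
    [-0.02,0,0.01],
  ],
  angular=[
    [-0.1,2,0],
    [0,2,0],
    [0,0,0],
  ],
)

```text
time: 14.2
eef_pos: [0.5561, -0.0531, 0.049]
tool_rot: [0.962, 0.159, -0.218, 0.038]
wrist_force: [3.5, -0.5, -1.6]
opening: 0.0373
```

```bash
python3 - <<'E'
from h import *
where(); d=mv(*lv(26)); mv(*lv(22))
E
```

```text
t 14.20 B(mm) -4.8 0.0 5.3 tilt(x,y,z) [ 0.23 25.61  0.1 ] F mount [-3.19  1.57 -1.61] open 37.3
d [ 0.03 -0.    0.01] rv [ 0.24 -0.39  0.04]
d [ 0.02 -0.01  0.47] rv [0.24 3.61 0.05]
```

Request:
move_arm(
  jaw=[0,0,0],
  delta_pos=[
    [-0.02,0,0.23],
    [-0.03,0,0.22],
    [-0.03,0,0.01],
  ],
  angular=[
    [0.1,2,0],
    [0.1,2,0],
    [0,0,0],
  ],
)

```text
time: 14.5
eef_pos: [0.5541, -0.0537, 0.0451]
tool_rot: [0.969, 0.16, -0.185, 0.031]
wrist_force: [3.5, -0.7, -1.3]
opening: 0.0369
```

```bash
python3 - <<'E'
from h import *
where(); mv(*lv(18))
E
```

```text
t 14.50 B(mm) -4.8 -0.1 5.1 tilt(x,y,z) [ 0.03 21.59  0.1 ] F mount [-3.09  1.79 -1.27] open 36.9
d [0.03 0.   0.51] rv [0.04 3.59 0.09]
```

Request:
move_arm(
  jaw=[0,0,0],
  delta_pos=[
    [-0.02,0,0.27],
    [-0.03,0,0.26],
    [-0.02,0,0.03],
  ],
  angular=[
    [0,2,0],
    [0,2,0],
    [0,0,0],
  ],
)

```text
time: 14.8
eef_pos: [0.5523, -0.0541, 0.0401]
tool_rot: [0.975, 0.162, -0.152, 0.025]
wrist_force: [3.4, -0.5, -1.0]
opening: 0.0375
```

```bash
python3 - <<'E'
from h import *
where(); mv(*lv(14))
E
```

```text
t 14.80 B(mm) -4.8 -0.4 3.7 tilt(x,y,z) [ 0.   17.68  0.17] F mount [-3.06  1.56 -1.05] open 37.5
d [-0.01  0.03  0.44] rv [0.02 3.68 0.17]
```

Request:
move_arm(
  jaw=[0,0,0],
  delta_pos=[
    [-0.03,0.02,0.24],
    [-0.03,0.02,0.24],
    [-0.02,0,0.02],
  ],
  angular=[
    [0,2,0],
    [0,2,0],
    [0,0,0],
  ],
)

```text
time: 15.1
eef_pos: [0.551, -0.0545, 0.0352]
tool_rot: [0.979, 0.163, -0.119, 0.019]
wrist_force: [3.5, -0.1, -0.7]
opening: 0.0369
```

```bash
python3 - <<'E'
from h import *
where(); mv(*lv(10))
E
```

```text
t 15.10 B(mm) -4.9 -0.6 2.6 tilt(x,y,z) [-0.07 13.89  0.25] F mount [-3.32  1.24 -0.67] open 36.9
d [-0.04  0.03  0.41] rv [-0.05  3.89  0.26]
```

Request:
move_arm(
  jaw=[0,0,0],
  delta_pos=[
    [-0.03,0.02,0.22],
    [-0.03,0.02,0.22],
    [-0.03,0,0],
  ],
  angular=[
    [0,2,0.1],
    [0,2,0.1],
    [0,0,0],
  ],
)

```text
time: 15.4
eef_pos: [0.5499, -0.0547, 0.0307]
tool_rot: [0.983, 0.163, -0.088, 0.013]
wrist_force: [2.5, -1.0, -1.4]
opening: 0.037
```

```bash
python3 - <<'E'
from h import *
where(); mv(*lv(6,up=.8))
E
```

```text
t 15.40 B(mm) -5.0 -0.7 1.8 tilt(x,y,z) [-0.17 10.16  0.15] F mount [-2.08  1.79 -1.4 ] open 37.0
d [-0.05  0.05  0.45] rv [-0.16  4.16  0.16]
```

Request:
move_arm(
  jaw=[0,0,0],
  delta_pos=[
    [-0.04,0.02,0.22],
    [-0.04,0.02,0.22],
    [-0.03,0,0],
  ],
  angular=[
    [-0.1,2,0.1],
    [-0.1,2,0.1],
    [0,0,0],
  ],
)

```text
time: 15.7
eef_pos: [0.549, -0.0546, 0.0261]
tool_rot: [0.985, 0.163, -0.056, 0.008]
wrist_force: [2.8, -0.7, -1.5]
opening: 0.0372
```

```bash
python3 - <<'E'
from h import *
where(); mv(*lv(2,up=.6))
E
```

```text
t 15.70 B(mm) -5.1 -0.9 0.9 tilt(x,y,z) [-0.09  6.45  0.08] F mount [-2.42  1.58 -1.53] open 37.2
d [-0.06  0.08  0.48] rv [-0.09  4.45  0.08]
```

Request:
move_arm(
  jaw=[0,0,0],
  delta_pos=[
    [-0.04,0.03,0.23],
    [-0.04,0.02,0.22],
    [-0.03,0,0],
  ],
  angular=[
    [0,2,0],
    [0,2,0],
    [0,0,0],
  ],
)

```text
time: 16.0
eef_pos: [0.5484, -0.0546, 0.0215]
tool_rot: [0.986, 0.164, -0.024, 0.002]
wrist_force: [-0.3, -1.7, 1.4]
opening: 0.0365
```

```bash
python3 - <<'E'
from h import *
where(); mv(*lv(0,up=.2)); s=ctrl.get_state(); print(s['ft_torque'])
E
```

```text
t 16.00 B(mm) -5.3 -1.2 0.1 tilt(x,y,z) [-0.27  2.72  0.19] F mount [0.83 1.56 1.44] open 36.5
d [-0.07  0.1   0.28] rv [-0.27  2.72  0.19]
[-0.34172437 -0.21433262 -0.13025103]
```

Request:
move_arm(
  jaw=[0,0,0],
  delta_pos=[
    [-0.06,0.04,0.14],
    [-0.05,0.03,0.1],
    [-0.02,0,0],
  ],
  angular=[
    [-0.1,1.4,0.1],
    [-0.1,1.2,0],
    [0,0,0],
  ],
)

```text
time: 16.3
eef_pos: [0.5482, -0.0545, 0.0189]
tool_rot: [0.986, 0.164, -0.004, -0.002]
wrist_force: [0.3, -0.4, -0.2]
opening: 0.0373
```

```bash
python3 - <<'E'
from h import *
where(); mv(*lv(0,up=.2)); s=ctrl.get_state(); print(s['ft_torque'],np.round(s['joint_pos'],2))
save('wrist','w7.png',scale=1.4); save('side','s7.png',(230,190,350,280),6)
E
```

```text
t 16.30 B(mm) -5.5 -1.4 -0.0 tilt(x,y,z) [-0.25  0.42  0.2 ] F mount [-0.14  0.5  -0.16] open 37.3
d [-0.07  0.11  0.02] rv [-0.25  0.42  0.2 ]
[-0.27068482 -0.12992625 -0.10814251] [-0.09  1.02  0.26  1.74 -0.53  0.46 -0.71]
```

View pics/w7.png

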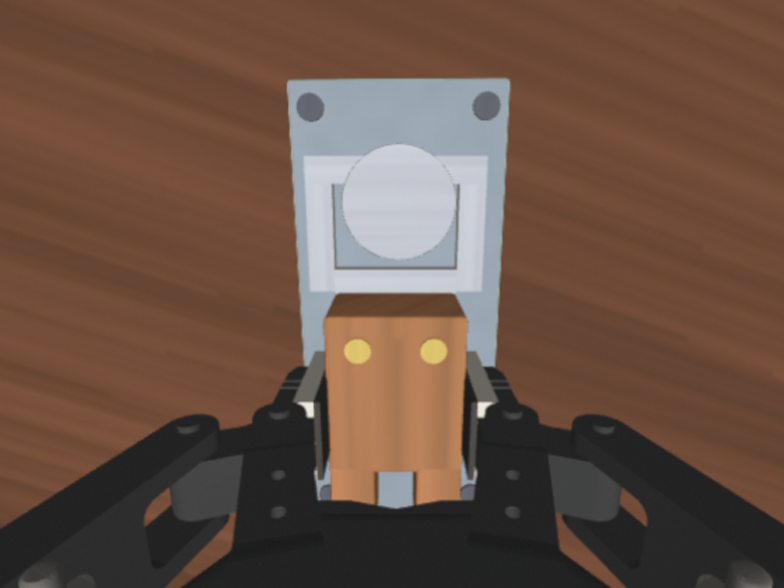

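View pics/s7.png

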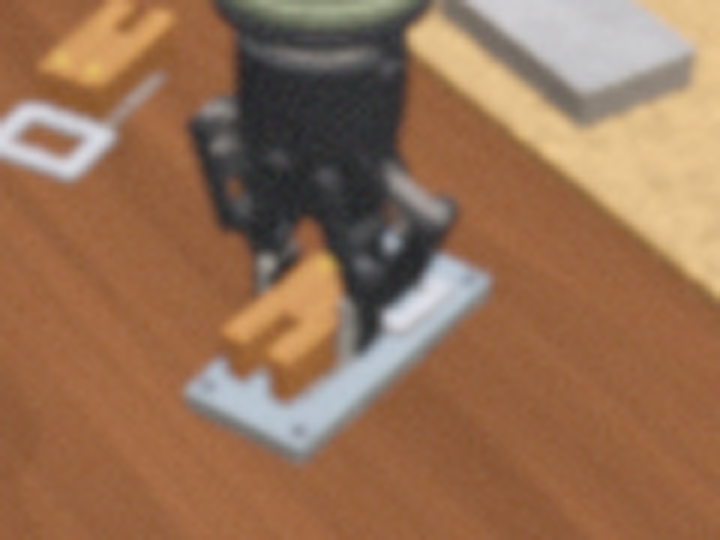

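Request:
move_arm(
  jaw=[0,0],
  delta_pos=[
    [-0.06,0.02,0],
    [-0.06,0.02,0.0],
  ],
  angular=[
    [-0.1,0.2,0.1],
    [-0.1,0.2,0.1],
  ],
)

```text
time: 16.6
eef_pos: [0.548, -0.0544, 0.0188]
tool_rot: [0.987, 0.163, -0.001, -0.0]
wrist_force: [3.6, 0.4, -4.6]
opening: 0.0372
```

```bash
python3 - <<'E'
from h import *
where()
E
```

```text
t 16.60 B(mm) -5.3 -1.4 0.2 tilt(x,y,z) [-0.05  0.07  0.09] F mount [-3.5   0.8  -4.61] open 37.2
```

Request:
move_arm(
  jaw=[0],
  delta_pos=[
    [-0.08,0,0],
  ],
  angular=[
    [0,0,0],
  ],
)

```text
time: 16.7
eef_pos: [0.5479, -0.0544, 0.0188]
tool_rot: [0.987, 0.163, -0.0, -0.0]
wrist_force: [7.8, 0.7, -5.4]
opening: 0.037
```

```bash
python3 - <<'E'
from h import *
where()
E
```

```text
t 16.70 B(mm) -5.2 -1.4 0.2 tilt(x,y,z) [-0.03  0.02  0.11] F mount [-7.62  1.82 -5.44] open 37.0
```

Request:
move_arm(
  jaw=[0],
  delta_pos=[
    [-0.11,0,0.02],
  ],
  angular=[
    [0,0,0],
  ],
)

```text
time: 16.8
eef_pos: [0.5478, -0.0545, 0.0186]
tool_rot: [0.987, 0.164, 0.001, -0.0]
wrist_force: [8.9, 2.4, -5.6]
opening: 0.0366
```

Request:
move_arm(
  jaw=[0],
  delta_pos=[
    [-0.12,0,0.02],
  ],
  angular=[
    [0,0,0],
  ],
)

```text
time: 16.9
eef_pos: [0.5478, -0.0546, 0.0185]
tool_rot: [0.986, 0.164, 0.002, 0.0]
wrist_force: [9.1, 1.9, -6.2]
opening: 0.0371
```

Request:
move_arm(
  jaw=[0,0,0],
  delta_pos=[
    [-0.15,0,0.03],
    [-0.15,0,0.03],
    [-0.15,0,0.03],
  ],
  angular=[
    [0,0.1,0],
    [0,0.1,0],
    [0,0.1,0],
  ],
)

```text
time: 17.2
eef_pos: [0.5478, -0.0545, 0.0186]
tool_rot: [0.986, 0.165, 0.008, 0.0]
wrist_force: [9.9, 3.5, 0.9]
opening: 0.0369
```

```bash
python3 - <<'E'
from h import *
where()
E
```

```text
t 17.20 B(mm) -5.2 -1.6 1.1 tilt(x,y,z) [ 0.17 -0.95  0.26] F mount [-10.48  -0.17   0.89] open 36.9
```

Request:
move_arm(
  jaw=[0,0,0,0],
  delta_pos=[
    [-0.16,0,0.01],
    [-0.16,0,0.01],
    [-0.16,0,0.01],
    [-0.16,0,0.01],
  ],
  angular=[
    [0,-0.3,0],
    [0,-0.3,0],
    [0,-0.2,0],
    [0,-0.2,0],
  ],
)

```text
time: 17.6
eef_pos: [0.5477, -0.0547, 0.0191]
tool_rot: [0.986, 0.166, 0.005, 0.002]
wrist_force: [12.3, 4.1, -7.3]
opening: 0.037
```

```bash
python3 - <<'E'
from h import *
where()
E
```

```text
t 17.60 B(mm) -5.0 -1.6 1.2 tilt(x,y,z) [ 0.35 -0.57  0.4 ] F mount [-1.295e+01  1.000e-02 -7.250e+00] open 37.0
```

Request:
move_arm(
  jaw=[0,0,0,0,0,0],
  delta_pos=[
    [-0.14,0,0.03],
    [-0.14,0,0.03],
    [-0.14,0,0.03],
    [-0.14,0,0.03],
    [-0.14,0,0.03],
    [-0.14,0,0.03],
  ],
  angular=[
    [-0.1,-0.1,-0.1],
    [-0.1,-0.1,-0.1],
    [-0.1,-0.1,-0.1],
    [-0.1,-0.1,-0.1],
    [-0.1,-0.1,-0.1],
    [-0.1,-0.1,-0.1],
  ],
)

```text
time: 18.2
eef_pos: [0.548, -0.0553, 0.0189]
tool_rot: [0.985, 0.172, 0.009, 0.01]
wrist_force: [9.4, 2.5, -1.9]
opening: 0.0371
```

```bash
python3 - <<'E'
from h import *
where()
E
```

```text
t 18.20 B(mm) -5.1 -1.5 1.3 tilt(x,y,z) [ 1.27 -0.81  1.15] F mount [-9.67  0.6  -1.9 ] open 37.1
```

Request:
move_arm(
  jaw=[0,0,0,0,0,0],
  delta_pos=[
    [-0.15,0,0.02],
    [-0.16,0,0.02],
    [-0.16,0,0.02],
    [-0.16,0,0.02],
    [-0.16,0,0.02],
    [-0.16,0,0.02],
  ],
  angular=[
    [0.2,-0.2,0.2],
    [0.2,-0.2,0.2],
    [0.2,-0.2,0.2],
    [0.2,-0.2,0.2],
    [0.2,-0.1,0.2],
    [0.2,-0.1,0.1],
  ],
)

```text
time: 18.8
eef_pos: [0.5476, -0.0545, 0.0191]
tool_rot: [0.986, 0.165, 0.006, 0.001]
wrist_force: [10.3, 2.5, -5.4]
opening: 0.0373
```

```bash
python3 - <<'E'
from h import *
where()
E
```

```text
t 18.80 B(mm) -5.0 -1.6 1.3 tilt(x,y,z) [ 0.24 -0.69  0.31] F mount [-10.53   0.95  -5.37] open 37.3
```

Request:
move_arm(
  jaw=[0,0,0,0,0,0,0,0,0,0,0,0],
  delta_pos=[
    [-0.17,0,0.03],
    [-0.17,0,0.03],
    [-0.17,0,0.03],
    [-0.17,0,0.03],
    [-0.17,0,0.03],
    [-0.17,0,0.03],
    [-0.17,0,0.03],
    [-0.17,0,0.03],
    [-0.17,0,0.03],
    [-0.17,0,0.03],
    [-0.17,0,0.03],
    [-0.17,0,0.03],
  ],
  angular=[
    [0.1,-0.2,0.1],
    [0.1,-0.2,0.1],
    [0,-0.2,0],
    [0,-0.2,0],
    [0,-0.2,0],
    [0,-0.2,0],
    [0,-0.2,0],
    [0,-0.2,0],
    [0,-0.2,0],
    [0,-0.2,0],
    [0,-0.2,0],
    [0,-0.2,0],
  ],
)

```text
time: 20.0
eef_pos: [0.5477, -0.0548, 0.0192]
tool_rot: [0.986, 0.168, 0.004, 0.005]
wrist_force: [10.7, 3.5, -2.9]
opening: 0.0375
```

```bash
python3 - <<'E'
from h import *
where()
E
```

```text
t 20.00 B(mm) -5.0 -1.6 1.1 tilt(x,y,z) [ 0.62 -0.3   0.59] F mount [-11.23   0.15  -2.87] open 37.5
```

Request:
move_arm(
  jaw=[0,0,0,0],
  delta_pos=[
    [-0.06,0,0.02],
    [-0.02,0,0.02],
    [0,0,0.02],
    [0,0,0],
  ],
  angular=[
    [0.2,-0.1,0.2],
    [0.2,-0.1,0.2],
    [0.1,0,0.1],
    [0,0,0],
  ],
)

```text
time: 20.4
eef_pos: [0.5479, -0.0543, 0.0189]
tool_rot: [0.987, 0.164, 0.002, 0.001]
wrist_force: [2.2, 0.9, 0.4]
opening: 0.0369
```

```bash
python3 - <<'E'
from h import *
where()
E
```

```text
t 20.40 B(mm) -5.4 -1.6 0.6 tilt(x,y,z) [ 0.1  -0.17  0.12] F mount [-2.33 -0.16  0.41] open 36.9
```

Settled with light forces. Now release gently.

Request:
move_arm(
  jaw=[0.5,0.55,0.6,0.7,0.8,0.8],
  delta_pos=[
    [0,0,0],
    [0,0,0],
    [0,0,0],
    [0,0,0],
    [0,0,0],
    [0,0,0],
  ],
  angular=[
    [0,0,0],
    [0,0,0],
    [0,0,0],
    [0,0,0],
    [0,0,0],
    [0,0,0],
  ],
)

```text
time: 21.0
eef_pos: [0.5467, -0.0547, 0.0187]
tool_rot: [0.987, 0.163, 0.0, 0.001]
wrist_force: [-0.5, 0.3, 0.3]
opening: 0.0682
```

```bash
python3 - <<'E'
from h import *
where(); save('wrist','w8.png',scale=1.4)
E
```

```text
t 21.00 B(mm) -4.0 -1.6 0.3 tilt(x,y,z) [ 0.06 -0.02  0.1 ] F mount [ 0.42 -0.42  0.27] open 68.2
```

View pics/w8.png

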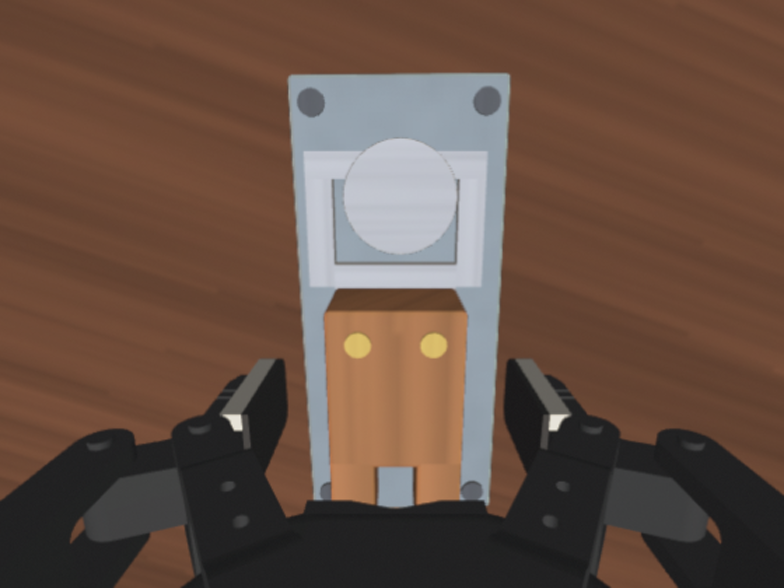

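Request:
move_arm(
  jaw=[1,1,1,1,1,1,1],
  delta_pos=[
    [0,0,-1],
    [0,0,-2],
    [0,0,-3],
    [0,0,-4],
    [0,0,-3],
    [0,0,0],
    [0,0,0],
  ],
  angular=[
    [0,0,0],
    [0,0,0],
    [0,0,0],
    [0,0,0],
    [0,0,0],
    [0,0,0],
    [0,0,0],
  ],
)

```text
time: 21.75
eef_pos: [0.5459, -0.0548, 0.1575]
tool_rot: [0.987, 0.163, 0.001, 0.001]
wrist_force: [0.0, -0.4, -0.8]
opening: 0.0852
```

```bash
python3 - <<'E'
from h import *
where(); save('wrist','w9.png',(190,40,370,290),3);save('scene','c9.png'); save('side','s9.png',(230,190,350,280),6)
im=cv2.imread('pics/raw_w9.png')[60:210,200:360];cv2.imwrite('pics/w9c.png',cv2.resize(im,None,fx=4,fy=4,interpolation=cv2.INTER_CUBIC))
E
```

```text
t 21.75 B(mm) -3.2 -1.6 139.0 tilt(x,y,z) [ 0.07 -0.05  0.03] F mount [ 0.1   0.34 -0.78] open 85.2
```

View pics/w9c.png

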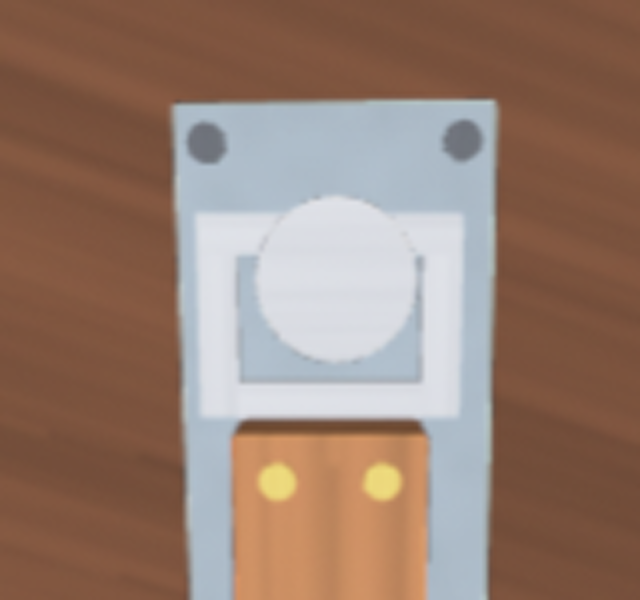

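View pics/s9.png

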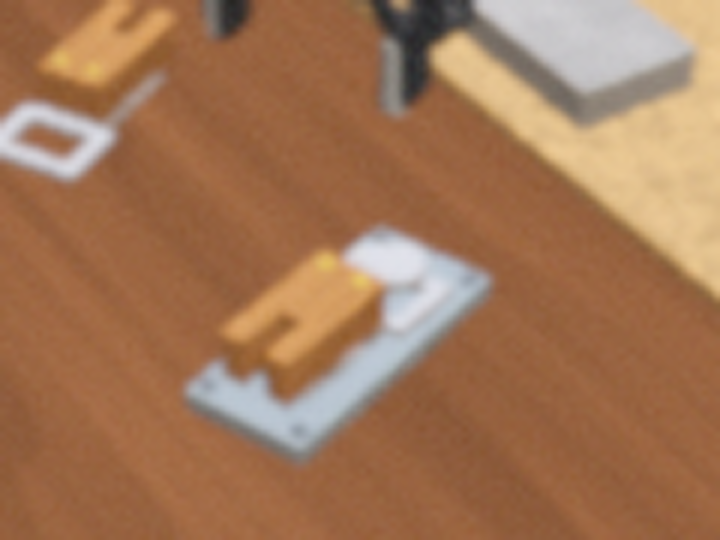

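View pics/c9.png

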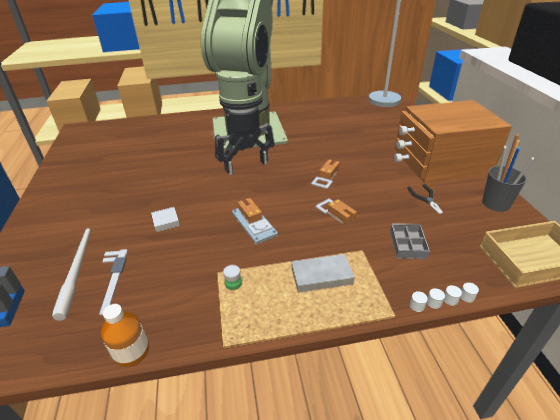

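```bash
python3 - <<'E'
from h import *
c=T_view('wrist'); f=lambda p:np.array(p,float)/4+[200,60]
M=np.array([[-68,-27,5],[-68,27,5],[-60,-19,5],[-60,19,5],[-34,-19,5],[-34,19,5],[-27,-19,32],[-27,19,32]])/1000
px=f([[195,213],[464,213],[237,255],[424,255],[240,382],[421,382],[233,434],[428,434]])
x,r=fitpose(c,M,px,[.545,-.055,AZ],.012); print(x,np.rad2deg(x[2])); print(r.round(2).tolist())
a=np.linspace(0,2*np.pi,400);H=np.stack([16*np.cos(a),16*np.sin(a),0*a+28],1)/1000
D=np.array([[-35,-33,12],[-35,33,12]])/1000; dp=f([[173,103],[496,101]])
def res(p):
    h=proj(c,mount_pts(p,H)); t=np.r_[f([[256,196]])[0],f([[417,361]])[0]]
    return np.r_[np.r_[h.min(0),h.max(0)]-t,(proj(c,mount_pts(p,D))-dp).ravel()]
s=least_squares(res,[.6,-.038,AZ]); print(s.x,np.rad2deg(s.x[2]),s.fun.round(2))
A=s.x[2]; B=x[:2]-.060*np.array([np.cos(x[2]),np.sin(x[2])])-s.x[:2]
print('bar in stud mm',1000*(np.cos(A)*B[0]+np.sin(A)*B[1]),1000*(-np.sin(A)*B[0]+np.cos(A)*B[1]))
E
```

```text
[ 0.54759374 -0.054227    3.46821499] 198.71408160359056
[[0.34, 0.07], [-0.03, -0.01], [-0.08, -0.24], [-0.1, -0.3], [-0.25, 0.2], [0.13, 0.14], [-0.61, 0.11], [0.59, 0.05]]
[ 0.59998969 -0.03772232  3.47449666] 199.0739947797355 [-0.31  0.07  0.18  0.61 -0.52 -0.24  0.65 -0.38]
bar in stud mm -5.085994082731233 -1.146994670981322
```

```bash
python3 - <<'E'
from h import *
print(ctrl.close_job())
E
```

```text
the job is handed in; nothing more can be done
None
```

The bench pin is fitted to its mount and the job is handed in. No verdict came back, so what follows rests on my own readings.

**What I did:** I picked the leftmost of the three pins (y about 0.33 m) and gripped it across its width. I tipped it 30° and slid the bar under the stud's head until it touched the neck. Then I levelled the pin on the deck, pulled at roughly 10–13 N for more than 2 s, and let go.

**Last checks:**
- **Bar position:** from the wrist camera, the bar's inner edge is 5.1 mm to -x of the stud axis, which is neck contact. It sits 1.1 mm off sideways.
- **Alignment:** the pin is within about 0.4° of the mount's line.
- **Flatness:** a model of the pin lying flat on the deck fits the picture to about 0.6 px.
- **Other tools:** in the scene picture they look to be where they started; I compared this by eye only.

**What did not go cleanly:** during the pull, two of my small turn corrections went the wrong way. They tilted the hand by up to about 1.5°, and I corrected this before letting go. The pull is judged from the wrist force read after each short move, because the contact force on the stud is not reported directly. One early view of the mount put the stud about 2 mm off, but the neck contact and the later views agreed with the estimate I used.

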